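Set the sunk knob of a bench controller through its guard with the key

ROBOT

A 7-joint arm with a two-finger parallel gripper is mounted at the origin on a cart in front of the work surface, level with it; the furniture and walls round the work are solid. World frame = base frame: x ahead of the robot, y to its left, z up, the work surface at z = 0. Lengths are in m, angles in rad, forces in N, time in s.
With the tool pointing down it reaches from about 0.425 to 0.875 m from the base axis. Payload 8.4 kg.
Tool frame: the origin (TCP) lies at the very end of the fingers, on their centre line; the grasp point (between the pads) lies 19 mm behind it; z points along the fingers, y is the line along which they close (so a half turn about z gives the same grasp; the last joint's range is limited). The gripper opens to 85 mm and grips with 20 to 120 N. Pads are 22 mm wide; open, the fingers measure 114 mm over their backs; the gripper's body (76 mm by 85 mm) begins 54 mm behind the grasp point. The pads swing forward as they close: fully open they stand 13 mm farther back than shut.
Start: joints at [1.19, 0.333, 0.04, 1.465, -0.013, 1.343, -0.059], TCP at [0.181, -0.624, 0.231] pointing down, gripper open.
Joint ranges: [-2.58, 2.58], [-0.38, 2.09], [-1.3, 1.39], [0.25, 2.4], [-1.5, 4.64], [0.08, 2.09], [-2.65, 2.65]. Speed limits (rad/s): [2.22, 2.22, 2.79, 2.79, 3.14, 3.14, 3.14].

INTERFACE

Orientations are given as a unit quaternion [w, x, y, z].
In Python, from plant import bot gives the robot as it stands.
- The arm moves only by the shell command python3 -m creep 'ROWS' [OPENING]. ROWS is a JSON object whose one key "rows" holds a list of rows, each a list of 6 numbers: the shift along the tool's x, y, z in units of 50 mm (1.0 is 50 mm), then the turn, a rotation vector about the tool's x, y, z in units of 8 degrees (1.0 is 8 degrees). In form: {"rows": [[dx, dy, dz, rx, ry, rz], ...]}. A call has 1 to 20 rows; each row shifts and turns the commanded pose from where the row before left it, along the tool's axes as they then stand; what a row does not reach is not made up. A row lasts 1/10 s, in which the tool goes at most 50 mm and 8.59 degrees, less where a joint would pass 70% of its speed; a pose out of reach is approached as far as the arm can. A call is refused whole if a number of a shift passes 1 or a number of a turn 1, either way. A call with a gripper value outside its range is refused whole. OPENING is the finger opening in mm, from 0 to 85.4, set as the call begins (- or left out, the last holds). The fingers move at their own pace and stop on an object; the grip force is fixed at half the most. Time passes only in rows, so rows that do not move let the fingers close. It gives the time, the measured TCP pose, the force, the opening and the grip force at its end, in the units of the state.
- bot.get_obs(): the state, without advancing time (a new reading comes with each control period).
- bot.get_image(name): name is "scene" or "top"; returns a dict with "color" (384x512x3 uint8, blue, green, red), "fovy" (degrees; the focal length in pixels is half the picture's height over the tangent of half this angle, whatever the lens; pixels are square), "cx", "cy" (the principal point, pixels), "xyz" and "attitude" of the camera in the world. Camera axes: x right, y up, looking along -z (the intrinsics and any distortion apply to the point x, -y, -z); pixel columns grow to the right and rows downward; lengths in m; the calibration is good to about 2 mm. A picture is of the moment at which its call begins. There is no depth.
- bot.hand_in(): hands the job in; it is judged then, once.
The state is a dict: "clock": time; "joints": joint angles; "joint_vel": joint speeds; "joint_efforts": joint torques, N m; "eef_pos": TCP position; "eef_rot": TCP orientation; "contact_force": force on the tool from outside, world axes, zero at the start; "torque": the same for the moment, N m; "grip_width": opening from 0.0 (shut) to 1.0 (fully open); "grasp_force": force on a finger pad.
Only numpy, scipy, OpenCV 4.12 (cv2) and the standard library are available. Lean on these libraries where they do the work, as an engineer would, in place of code of your own. Each camera call takes 0.05 s, during which the arm holds its last target. There are 200 camera calls.

TASK

Turn the controller fully up: take the yellow-handled key from its wooden stand, reach down through the hole in the guard plate, feel lightly for the slot of the sunk knob until the blade drops all the way in, and turn the knob clockwise to its end stop without forcing it. Then put the key back upright in its stand, all the way down, and leave everything else where it is.

Things in the scene. Friction and masses are not known exactly. Their poses are not given: they have to be found in the camera images.
- controller: Blue box, fixed to the bench, 100 (x) x 130 (y) x 45 mm high; origin under its centre, z up. Over it a 74 x 74 x 4 mm aluminium guard plate on four 8 mm posts (x, y = +-29 mm), top at z = 86 mm, with one 22 mm round hole above an orange knob: 28 mm across, on an upright axis through the box's centre, top face at z = 60 mm, a straight slot right across it, 5.2 mm wide, 9 mm deep
- guard_hole (a point): Centre of the guard hole, on the plate's top face (86 mm over the bench); turns with the controller
- slot_floor (a point): Point on the knob's axis at the slot floor's height with the knob not pressed (51 mm over the bench, 9 mm under its top face); fixed to the controller. The way the slot points is not reported: it lies at c - q from the controller's x axis (counter-clockwise positive), q the knob joint, c anywhere from -0.75 to 0.75 rad, new each time: see it or feel for it
- knob_seat: Black sprung disc under the knob that carries it; its axes are the controller's. Knob and seat give way downward up to 5 mm: about 2 N to start, 0.7 N more per mm, then a hard stop. If a blade pressed on the knob's face is turned, the knob springs back up round it, and the force vanishes, once slot and blade line up (within about 0.12 rad)
- knob (a joint): Angle of the knob, rad: grows as it turns clockwise seen from above; starts at 0 to 0.2, end stop at 0.9, sprung: past it the turning moment jumps from 0.05 to 0.09 N m and grows by 0.2 N m per rad. Stays where it is left: friction 0.05 N m, too stiff to be dragged round by a blade resting lightly on its face. The blade has about 0.13 rad of play either way in the slot
- key: The key, 80 g, loose, upright in the stand at the start. Origin at the lower end of its blade, z up along the stem: blade 16 mm (x) x 3 mm (y), z = 0 to 13 mm; round stem 9 mm thick up to z = 64 mm; yellow handle 40 mm (x) x 16 mm (y), z = 64 to 108 mm, gripped across its 16 mm
- key_tip (a point): Lower end of the blade, on the key's axis
- key_shoulder (a point): Centre of the underside of the key's handle, 64 mm above the tip; rests on the stand's top
- stand: Wooden block, fixed to the bench, 64 x 64 x 72 mm high, with an upright round hole 20 mm wide and 66 mm deep in the middle of its top; origin under its centre
- stand_mouth (a point): Centre of the stand's hole at its top face
- red_jar: Paint jar with red paint and white cap, 36 mm across, 55 mm high, loose; origin under its centre
- green_spool: Wooden spool with green thread, 30 mm across, 40 mm high, loose; origin under its centre
- toy_car: Light wooden toy car, 64 x 120 x 51 mm, loose; origin under its centre
- sander: Cork sanding block, 65 x 105 x 32 mm, loose; origin under its centre

How it is judged:
On the way, in this order (a step that is already met when the one before it is completed fails the run):
1. the key's blade is through the guard and fully in the knob's slot, the knob not yet at its stop (z of key_tip in the frame of slot_floor below 0.0025 m and horizontal distance between key_tip and slot_floor below 0.006 m and value of joint knob below 0.7 rad), for 0.2 s.
2. the knob is turned clockwise to its end stop with the key still in its slot (value of joint knob above 0.84 rad and z of key_tip in the frame of slot_floor below 0.008 m and horizontal distance between key_tip and slot_floor below 0.006 m), for 0.1 s.
At the end, for the whole second after the job is handed in: The knob stands at its clockwise end stop (joint over 0.82 of 0.9 rad) and the key is back in its stand: at rest, upright within 0.08 rad, its handle's underside within 3 mm of the stand's top and 8 mm of the hole's centre (value of joint knob above 0.82 rad and horizontal distance between key_shoulder and stand_mouth below 0.008 m and z of key_shoulder in the frame of stand_mouth between -0.003 and 0.003 m and angle between key's own z axis and vertical below 0.08 rad and linear speed of key below 0.02 m/s); the robot touches nothing.
It fails at once if the key is forced: more than 25 N on the knob, the guard or the box (contact force between key and controller above 25 N).
It fails at once if the jar, the spool, the wooden car or the sanding block is shifted by more than 20 mm (distance of any of red_jar, green_spool, toy_car, sander from where it was at the start of the episode above 0.02 m).
It also fails if it takes over 72 s, if anything falls off the work surface, if the arm or the gripper's body presses on something with over 40 N, if the wrist force passes 120 N, or if a joint passes its speed limit or range.

## Working session

There is one attempt and no reset: what is moved stays moved. The work goes in short steps, Python scripts to look and compute and a shell command to move; the robot and the scene stay as the last step left them, time stands still between calls to the robot, and variables do not carry over. Pictures are saved under pics/ and viewed, at most 10 in all, crops included, and the job is handed in when it is done.

```bash
ls; mkdir -p pics
python3 - <<'E'
from plant import bot
import cv2
o=bot.get_obs()
for k in o: print(k,o[k])
for n in("scene","top"):
    i=bot.get_image(n); cv2.imwrite(f"pics/{n}0.png",i["color"])
    print(n,{k:v for k,v in i.items() if k!="color"})
E
```

```text
pics
clock 0.0
joints [ 1.18981587  0.33391364  0.03984285  1.46626441 -0.01338555  1.34328849
 -0.05853086]
joint_vel [ 6.70954460e-05  1.25583122e-03  4.45671358e-04  8.05245633e-05
 -1.31435450e-03  2.79860776e-03 -1.28044642e-04]
joint_efforts [-8.67663894e-04 -6.58544827e+01  1.36455998e+00 -4.05561519e+01
  1.66425220e-02  1.25179288e-02  1.82251210e-05]
eef_pos [ 0.18060446 -0.62393746  0.23042242]
eef_rot [-7.86269026e-04  9.90092145e-01  1.40416868e-01 -1.68798556e-04]
contact_force [ 0.79225835  0.01547233 -0.11586468]
torque [-0.01691416 -0.02245757 -0.0338181 ]
grasp_force 0.0
grip_width 1.0040507058673418
scene {'fovy': 44.560240110028985, 'cx': 253.25135084937364, 'cy': 186.55813359009818, 'xyz': array([-0.47426977, -0.42423862,  0.69118012]), 'attitude': array([ 0.74637165,  0.41186826, -0.26437568, -0.45099823])}
top {'fovy': 57.16998202947658, 'cx': 255.92600324943604, 'cy': 189.05903476750737, 'xyz': array([0.32667256, 0.02208778, 1.07858072]), 'attitude': array([-0.69988739, -0.03688356,  0.04985123,  0.71155611])}
```

View pics/scene0.png

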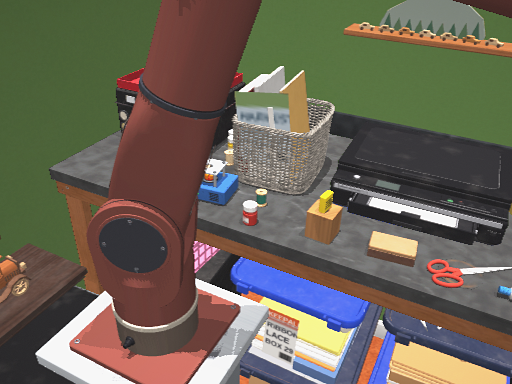

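View pics/top0.png

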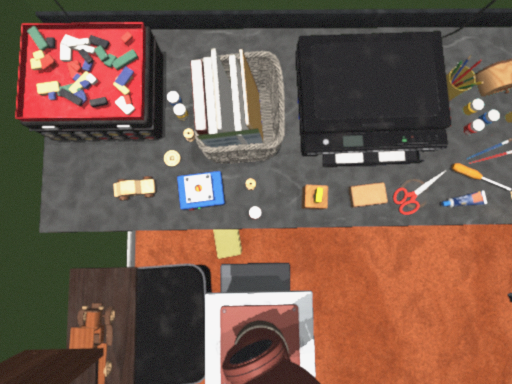

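```bash
cat > h.py <<'E'
import numpy as np, cv2
from scipy.spatial.transform import Rotation as R
def rot(q): return R.from_quat(np.r_[q[1:],q[0]])
def cam(i):
    f=i["color"].shape[0]/2/np.tan(np.radians(i["fovy"])/2)
    return f,i["cx"],i["cy"],np.array(i["xyz"]),rot(i["attitude"])
def onplane(i,uv,z):
    f,cx,cy,p,r=cam(i); uv=np.atleast_2d(uv).astype(float)
    d=r.apply(np.c_[(uv[:,0]-cx)/f,-(uv[:,1]-cy)/f,-np.ones(len(uv))])
    return p+d*((z-p[2])/d[:,2])[:,None]
def proj(i,P):
    f,cx,cy,p,r=cam(i); c=r.inv().apply(np.atleast_2d(P)-p)
    return np.c_[cx+f*c[:,0]/-c[:,2],cy-f*c[:,1]/-c[:,2]]
def crop(img,u,v,w,h,s): return cv2.resize(img[v:v+h,u:u+w],None,fx=s,fy=s,interpolation=cv2.INTER_CUBIC)
def yellow(img):
    m=cv2.inRange(cv2.cvtColor(img,cv2.COLOR_BGR2HSV),(25,150,120),(34,255,255)); return m
E
python3 - <<'E'
from h import *
a=cv2.imread("pics/top0.png");b=cv2.imread("pics/scene0.png")
A=crop(a,170,162,60,56,6);B=crop(a,295,175,60,40,6)
C=crop(b,195,150,66,56,6);D=crop(b,300,185,50,60,5)
def pad(x,w,h):
    o=np.zeros((h,w,3),np.uint8);o[:min(h,x.shape[0]),:min(w,x.shape[1])]=x[:h,:w];return o
cv2.imwrite("pics/c0.png",np.vstack([np.hstack([pad(A,400,300),pad(B,400,300)]),np.hstack([pad(C[36:],400,300),pad(D,400,300)])]))
E
```

```text
(no output)
```

View pics/c0.png

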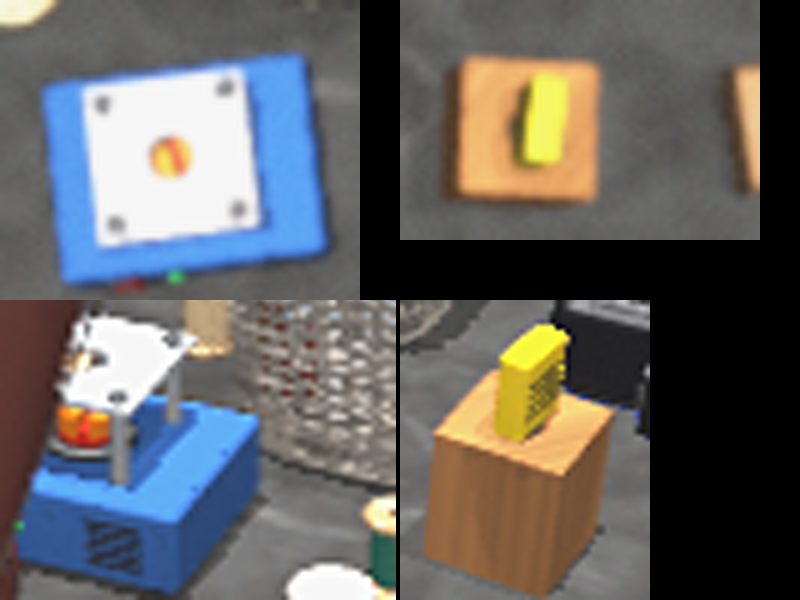

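```bash
cat > m.py <<'E'
from h import *
from plant import bot
i=bot.get_image("top");a=i["color"];hsv=cv2.cvtColor(a,cv2.COLOR_BGR2HSV)
def big(m,x0,y0,x1,y1):
    k=np.zeros_like(m);k[y0:y1,x0:x1]=m[y0:y1,x0:x1]
    c=max(cv2.findContours(k,cv2.RETR_EXTERNAL,cv2.CHAIN_APPROX_NONE)[0],key=cv2.contourArea)
    return c,k
def rect(c,z):
    P=onplane(i,c[:,0,:],z); (cx,cy),(w,h),ang=cv2.minAreaRect((P[:,:2]*1000).astype(np.float32)); return cx,cy,w,h,ang
g=cv2.inRange(hsv,(0,0,170),(180,70,255)); c,k=big(g,170,162,230,218); print("guard",rect(c,.086))
bl=cv2.inRange(hsv,(95,120,80),(125,255,255)); c,k=big(bl,170,162,230,218); print("box",rect(c,.045))
o=cv2.inRange(hsv,(0,120,100),(30,255,255)); c,k=big(o,188,178,210,199); M=cv2.moments(k,True); uv=[M['m10']/M['m00'],M['m01']/M['m00']]; print("hole",uv,onplane(i,uv,.086),onplane(i,uv,.060))
red=cv2.inRange(hsv,(0,150,100),(11,255,255)); c,k=big(red,188,178,210,199); y,x=np.nonzero(k); P=onplane(i,np.c_[x,y],.06)[:,:2]; d=P-P.mean(0); w,v=np.linalg.eigh(d.T@d); print("slot",len(P),P.mean(0),np.arctan2(v[1,1],v[0,1]),w)
s=cv2.inRange(hsv,(5,60,60),(35,255,255)); c,k=big(s,300,180,332,212); print("stand",rect(c,.072))
yl=cv2.inRange(hsv,(26,160,100),(34,255,255)); c,k=big(yl,300,180,332,212); print("handle(top+side)",rect(c,.116),cv2.contourArea(c),cv2.boundingRect(c))
E
python3 m.py
```

```text
guard (455.6014099121094, 166.50274658203125, 76.34274291992188, 76.71151733398438, 6.407331943511963)
box (454.73297119140625, 165.720458984375, 101.52168273925781, 130.90008544921875, 6.414738655090332)
hole [197.96153846153845, 187.69230769230768] [[0.45541369 0.16685481 0.086     ]] [[0.45878598 0.17064689 0.06      ]]
slot 5 [0.45842541 0.16763727] -2.698698807245001 [4.64090370e-06 7.14507355e-05]
stand (427.3343505859375, -166.57949829101562, 75.37508392333984, 71.69995880126953, 85.88225555419922)
handle(top+side) (426.51348876953125, -164.85150146484375, 36.716835021972656, 15.97523307800293, 14.479249000549316) 7.5 (315, 188, 7, 14)
```

Run:
```python
from h import *
for n,(x0,y0,x1,y1) in {"top":(312,184,328,206),"scene":(316,188,336,216)}.items():
    h=cv2.cvtColor(cv2.imread(f"pics/{n}0.png"),cv2.COLOR_BGR2HSV)[y0:y1,x0:x1]
    print(n)
    for r in h: print(" ".join("%2d/%3d"%(p[0],p[2]) for p in r))
```

```text
top
12/138 12/130 14/131 13/131 12/127 13/119 13/114  8/116 12/115 12/111 12/116 15/114 15/116 14/111 11/108 11/103
13/212 14/206 14/210 13/210 13/208 13/208 13/205 13/204 13/204 13/194 12/187 13/188 13/189 13/184 13/166 13/136
16/237 16/238 16/238 16/239 16/239 17/240 18/241 18/241 17/240 16/238 16/236 16/238 16/238 15/233 14/226 13/188
17/239 16/241 17/240 17/240 17/235 22/239 26/244 26/245 24/244 22/243 19/244 19/244 18/244 17/242 16/238 13/216
16/239 17/241 16/239 15/228 18/212 27/236 29/246 30/246 29/246 29/245 25/245 20/244 17/243 17/240 16/237 13/214
16/239 15/235 15/224 16/180 23/155 29/235 30/246 30/247 30/247 30/246 28/244 20/240 17/241 16/239 15/234 13/213
15/232 15/226 15/188 19/120 26/138 29/236 30/246 30/247 30/247 30/247 28/243 20/238 16/239 15/237 15/233 13/205
15/229 14/225 14/179 21/108 26/156 29/238 30/246 30/247 30/247 30/246 28/243 19/237 15/237 16/235 15/231 13/197
15/228 14/222 15/169 22/107 25/179 29/241 30/246 30/247 30/247 30/246 27/242 17/236 15/235 15/233 14/231 13/196
14/226 14/204 15/145 23/112 25/212 29/244 30/247 30/247 30/247 30/247 27/244 17/236 15/2
[... 4672 characters left out ...]

18/244 18/245 17/242 23/210 25/203 25/201 25/204 24/207 24/203 24/173 26/ 88  6/100 13/212 16/246 18/245 18/244 17/243 17/243 17/243 17/243
20/247 16/241 15/240 16/236 17/215 23/195 25/205 25/215 25/205 14/117 12/189 17/253 17/248 18/245 17/244 17/243 17/242 16/241 16/239 16/239
20/249 19/247 19/247 18/245 15/235 14/234 15/234 16/225 13/201 17/249 17/248 17/246 17/243 16/241 16/239 16/238 16/239 17/241 17/243 18/246
16/248 18/252 18/249 18/247 17/246 17/245 17/245 17/244 16/243 16/243 16/241 15/239 16/240 16/241 17/243 18/244 18/244 17/243 17/243 17/246
13/131 13/144 13/199 15/244 17/250 16/246 16/243 16/241 16/241 16/242 17/243 18/244 18/244 17/243 17/242 17/241 16/240 16/241 17/245 16/245
```

```bash
cat > key.py <<'E'
from h import *
def top_of(i,box,z,lo=(27,150,225)):
    x0,y0,x1,y1=box
    m=cv2.inRange(cv2.cvtColor(i["color"],cv2.COLOR_BGR2HSV),lo,(33,255,255))[y0:y1,x0:x1]
    y,x=np.nonzero(m); P=onplane(i,np.c_[x+x0,y+y0],z)[:,:2]; d=P-P.mean(0); w,v=np.linalg.eigh(d.T@d/len(P))
    a=np.arctan2(v[1,1],v[0,1]); a=(a+np.pi/2)%np.pi-np.pi/2
    return P.mean(0),a,np.sqrt(12*w)
E
python3 - <<'E'
from key import *; from plant import bot
for n,b in(("top",(305,180,335,212)),("scene",(312,185,340,215))):
    i=bot.get_image(n);print(n,top_of(i,b,.116))
i=bot.get_image("top")
m=cv2.inRange(cv2.cvtColor(i["color"],cv2.COLOR_BGR2HSV),(0,60,175),(35,255,255))[178:214,298:336]
c=max(cv2.findContours(m,0,1)[0],key=cv2.contourArea)[:,0]+[298,178]
print(cv2.minAreaRect((onplane(i,c,.072)[:,:2]*1000).astype(np.float32)))
i=bot.get_image("scene")
h=cv2.cvtColor(i["color"],cv2.COLOR_BGR2HSV)
m=cv2.inRange(h,(0,60,225),(35,255,255))[180:250,300:350]
c=max(cv2.findContours(m,0,1)[0],key=cv2.contourArea)[:,0]+[300,180]
P=onplane(i,c,.072)[:,:2]*1000
P=P[P[:,0]<470]
print("scene stand",P.min(0),P.max(0))
o=bot.get_obs();print(o['eef_pos'],rot(o['eef_rot']).as_matrix().round(3),o['clock'])
E
```

```text
top (array([ 0.42790415, -0.1702959 ]), np.float64(-0.1544502541846544), array([0.01757328, 0.0401521 ]))
scene (array([ 0.42448358, -0.17106609]), np.float64(-0.13389383381535414), array([0.01615495, 0.04058249]))
((428.09844970703125, -170.32237243652344), (63.776363372802734, 64.53441619873047), 88.0111083984375)
scene stand [ 396.02398913 -203.72820816] [ 462.69388577 -137.19080625]
[ 0.18070184 -0.62425014  0.23107844] [[ 0.961  0.278 -0.   ]
 [ 0.278 -0.961  0.   ]
 [-0.    -0.    -1.   ]] 0.35
```

```bash
python3 -m creep '{"rows":[[0.517,-0.525,0,0,0,0],[0.517,-0.525,0,0,0,0],[0.517,-0.525,0,0,0,0],[0.517,-0.525,0,0,0,0],[0.517,-0.525,0,0,0,0],[0.517,-0.525,0,0,0,0],[0.517,-0.525,0,0,0,0],[0.517,-0.525,0,0,0,0],[0.517,-0.525,0,0,0,0],[0.517,-0.525,0,0,0,0],[0.517,-0.525,0,0,0,0],[0.517,-0.525,0,0,0,0],[0.517,-0.525,0,0,0,0],[0.517,-0.525,0,0,0,0],[0,0,0.2,0,0,0.763],[0,0,0.2,0,0,0.763],[0,0,0.2,0,0,0.763],[0,0,0.2,0,0,0.763],[0,0,0,0,0,0],[0,0,0,0,0,0]]}' 50
cat >> h.py <<'E'
def to(obs,P,yaw=None):
    "shift (units of 50 mm, tool axes) and turn (units of 8 deg) to TCP P, tool-x yaw"
    r=rot(obs['eef_rot']); d=r.inv().apply(np.array(P)-obs['eef_pos'])/.05; m=r.as_matrix(); y=np.arctan2(m[1,0],m[0,0])
    print("clock %.2f pos"%obs['clock'],np.round(obs['eef_pos'],4),"yaw %.4f"%y,"zax",m[:,2].round(4),"F",np.round(obs['contact_force'],2),"T",np.round(obs['torque'],3),"w %.3f g %.1f"%(obs['grip_width'],obs['grasp_force']),"shift",d.round(3),"" if yaw is None else "rz %.3f"%(np.degrees(y-yaw)/8))
E
python3 - <<'E'
from h import *; from plant import bot
to(bot.get_obs(),[.4265,-.1705,.08],-.145)
E
```

```text
clock: 2.35
eef_pos: [0.4262, -0.1707, 0.1916]
eef_rot: [-0.0, 0.998, -0.071, 0.0]
contact_force: [0.5, -0.0, 0.1]
grip_width: 0.591
grasp_force: 0.0
clock 2.35 pos [ 0.4262 -0.1707  0.1916] yaw -0.1413 zax [ 0.  0. -1.] F [ 0.47 -0.04  0.05] T [ 0.001 -0.011  0.025] w 0.591 g 0.0 shift [ 0.006 -0.005  2.232] rz 0.027
```

```bash
python3 -m creep '{"rows":[[0,0,0.28,0,0,0.02],[0,0,0.28,0,0,0],[0,0,0.28,0,0,0],[0,0,0.28,0,0,0],[0,0,0.28,0,0,0],[0,0,0.28,0,0,0],[0,0,0.28,0,0,0],[0,0,0.27,0,0,0],[0,0,0,0,0,0],[0,0,0,0,0,0]]}' && python3 -m creep '{"rows":[[0,0,0,0,0,0],[0,0,0,0,0,0],[0,0,0,0,0,0],[0,0,0,0,0,0],[0,0,0,0,0,0],[0,0,0,0,0,0],[0,0,0,0,0,0],[0,0,0,0,0,0]]}' 0
python3 - <<'E'
from h import *; from plant import bot
to(bot.get_obs(),[.4265,-.1705,.21],-.145)
E
```

```text
clock: 3.35
eef_pos: [0.426, -0.1705, 0.0795]
eef_rot: [-0.0, 0.997, -0.073, -0.0]
contact_force: [-0.3, -0.2, 0.7]
grip_width: 0.585
grasp_force: 0.0
clock: 4.15
eef_pos: [0.4267, -0.1709, 0.0805]
eef_rot: [0.0, 0.997, -0.073, 0.001]
contact_force: [-0.6, 0.5, 5.7]
grip_width: 0.178
grasp_force: 58.8
clock 4.15 pos [ 0.4267 -0.1709  0.0805] yaw -0.1471 zax [ 1.1e-03 -5.0e-04 -1.0e+00] F [-0.62  0.53  5.68] T [ 0.069  0.225 -0.014] w 0.178 g 58.8 shift [-2.000e-03 -5.000e-03 -2.589e+00] rz -0.015
```

```bash
python3 -m creep '{"rows":[[0,0,-0.1,0,0,0],[0,0,-0.3,0,0,0],[0,0,-0.3,0,0,0],[0,0,-0.3,0,0,0],[0,0,-0.3,0,0,0],[0,0,-0.3,0,0,0],[0,0,-0.3,0,0,0],[0,0,-0.3,0,0,0],[0,0,0,0,0,0],[0,0,0,0,0,0]]}'
python3 - <<'E'
from h import *; from plant import bot
to(bot.get_obs(),[.4552,.1663,.1905],.3)
i=bot.get_image("scene"); cv2.imwrite("pics/s1.png",crop(i["color"],290,120,80,130,4.5))
i=bot.get_image("top"); a=cv2.imread("pics/top0.png")
for r in a[180:197,189:208]: print(" ".join("%3d"%p[1] for p in r))
E
```

```text
clock: 5.15
eef_pos: [0.426, -0.1707, 0.1895]
eef_rot: [0.0, 0.997, -0.074, 0.0]
contact_force: [-0.4, 0.2, -0.6]
grip_width: 0.181
grasp_force: 58.4
clock 5.15 pos [ 0.426  -0.1707  0.1895] yaw -0.1473 zax [ 0.e+00 -1.e-04 -1.e+00] F [-0.4   0.23 -0.63] T [ 0.033  0.015 -0.021] w 0.181 g 58.4 shift [-0.412 -6.752 -0.02 ] rz -3.203
245 246 246 246 246 246 246 246 246 246 246 246 246 246 246 246 246 246 246
246 246 246 246 246 246 246 246 246 246 246 246 246 246 246 246 246 246 246
246 246 246 246 246 246 246 246 246 246 246 246 246 246 246 246 246 246 246
246 246 246 246 246 246 246 246 245 244 245 246 246 246 246 246 246 246 246
246 246 246 246 246 246 244 236 223 213 226 240 245 246 246 246 246 246 246
246 246 246 246 246 245 227 178 144 136 178 216 239 245 246 246 246 246 246
246 246 246 246 246 237 184 168 158 133 164 206 228 244 246 246 246 246 246
246 246 246 246 246 225 166 195 207 160 142 194 221 241 246 246 246 246 246
246 246 246 246 246 229 176 207 224 186 130 178 216 240 246 246 246 246 246
246 246 246 246 246 236 187 206 225 198 134 155 213 242 246 246 246 246 246
246 246 246 246 246 242 216 203 220 213 161 164 226 245 246 246 246 246 246
246 246 246 246 246 246 241 228 226 229 213 222 243 246 246 246 246 246 246
246 246 246 246 246 246 246 245 243 243 242 245 246 246 246 246 246 246 246
246 246 246 246 246 246 246 246 246 246 246 246 246 246 246 246 246 246 246
246 246 246 246 246 246 246 246 246 246 246 246 246 246 246 246 246 246 246
246 246 246 246 246 246 246 246 246 246 246 246 246 246 246 246 246 246 245
246 246 246 246 246 246 246 246 246 246 246 246 246 246 246 246 246 246 242
```

View pics/s1.png

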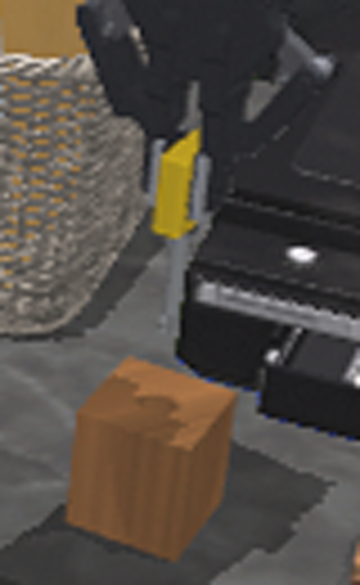

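Run:
```python
from h import *; from plant import bot
a=cv2.imread("pics/top0.png").astype(float); i=bot.get_image("top"); s=bot.get_image("scene")
pts=[]
for v in range(186,191):
    row=a[v,196:202,1]; w=np.clip(200-row,0,None); w[:]=w**2
    k=np.argmin(row); sl=slice(max(k-1,0),k+2); pts.append([(np.arange(196,202)[sl]*w[sl]).sum()/w[sl].sum(),v])
for z in(.06,.051):
    P=onplane(i,pts,z)[:,:2]; d=P-P.mean(0); v=np.linalg.svd(d)[2][0]; ang=np.arctan2(v[1],v[0]); ang=(ang+1.57)%np.pi-1.57
    n=np.array([-np.sin(ang),np.cos(ang)]); print(z,P.mean(0),ang,"axis offset from line",(np.array([.4552,.1663])-P.mean(0))@n)
print(np.round(pts,2))
p=bot.get_obs()['eef_pos']
print(proj(s,[p+[0,0,-.0085],p+[0,0,-.0725]]), proj(s,[[.4275,-.1703,.072]]))
h=s["color"][120:250,290:370].astype(int)
for v in range(172,196): print(v," ".join("%3d"%x for x in s["color"][v,320:340].sum(1)//3))
```

```text
0.06 [0.45784498 0.16795295] 0.35250668155136067 axis offset from line -0.0006381245799301875
0.051 [0.459004   0.16924179] 0.35250668155135934 axis offset from line -0.001447561033759929
[[197.94 186.  ]
 [198.69 187.  ]
 [199.05 188.  ]
 [199.32 189.  ]
 [199.46 190.  ]]
[[329.12624666 169.36456806]
 [326.15338349 193.49251871]] [[324.35930079 209.01260469]]
172  66  68  66  63  67  79  97 115 120 116  89  74  83 101 104  94  41  43  45  44
173  67  69  66  63  61  61  76 101  98 109 115 105  86 102  92  45  44  46  45  45
174  67  68  67  65  60  56  66  95 104 114 115 108  95  91  53  46  49  48  47  46
175  65  66  67  67  62  69  90  88 108 116 113 100  91  86  47  52  53  51  50  48
176  67  67  65  64  74 102  99  94 109 114 112 100  89  60  46  48  50  51  50  49
177  73  73  70  83 117 114 108  99 110 115 113 107 103  47  55  53  49  48  48  46
178  74  72  87 118 113 114 112 100 111 115 114  95  41  31  32  34  42  53  57  58
179  63  62  73 103 103 105 104  97 112 116 113  96  41  41  34  35  30  33  31  34
180  55  66  93  95  97 101 105 100 113 117 104  37  42  47  47  
[... 578 characters left out ...]
  37  49  67  87 111 111 125
188  98  98  98 100  99  99 100 113 117 102  31  28  31  33  35  35  37  40  46  66
189 101 103 103 102 103 103 103 114 117 103  33  27  29  29  30  30  32  32  34  36
190 104 103 103 104 104 114 135 111 110 102  33  27  30  29  31  30  29  30  29  30
191 104 104 102 101  96  91 109 101 104 100  21  28  29  30  30  30  30  31  30  30
192 104 103 104 103 104 110 121  99 103 100  20  29  30  30  31  30  31  30  30  30
193 106 106 105 104 105 108 106 101 108 101  21  28  31  30  30  31  31  30  31  31
194 107 107 106 107 108 107 109 106 112 101  22  28  31  30  29  30  30  31  30  30
195 107 105 104 106 100  87 106 106  97  50  26  31  29  31  31  31  30  31  30  29
```

```bash
python3 -m creep '{"rows":[[-0.02,-0.34,0,0,0,-0.2],[-0.02,-0.34,0,0,0,-0.2],[-0.02,-0.34,0,0,0,-0.2],[-0.02,-0.34,0,0,0,-0.2],[-0.02,-0.34,0,0,0,-0.2],[-0.02,-0.34,0,0,0,-0.2],[-0.02,-0.34,0,0,0,-0.2],[-0.02,-0.34,0,0,0,-0.2],[0,0,0,0,0,0]]}'
python3 - <<'E'
from h import *; from plant import bot
to(bot.get_obs(),[.454,.1659,.1755],.352)
i=bot.get_image("scene"); cv2.imwrite("pics/s2.png",crop(i["color"],185,80,100,110,5))
E
```

```text
clock: 6.25
eef_pos: [0.4248, -0.032, 0.19]
eef_rot: [-0.0, 0.999, 0.041, 0.0]
contact_force: [-0.2, -1.2, 0.5]
grip_width: 0.181
grasp_force: 58.4
clock 6.25 pos [ 0.4248 -0.032   0.19  ] yaw 0.0811 zax [ 3.e-04  2.e-04 -1.e+00] F [-0.23 -1.23  0.55] T [ 0.039  0.027 -0.02 ] w 0.181 g 58.4 shift [ 0.903 -3.899  0.291] rz -1.940
```

View pics/s2.png

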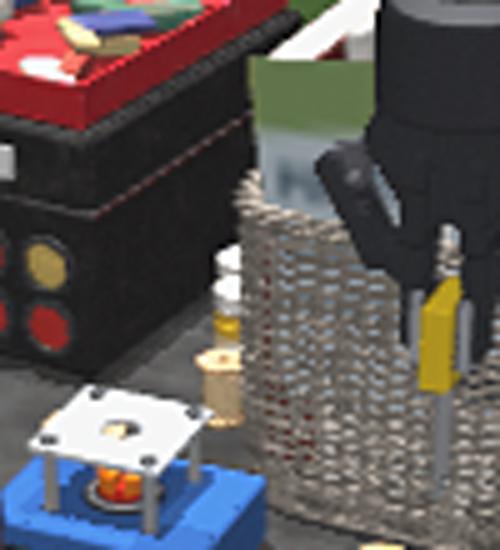

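Run:
```python
from h import *; from plant import bot
i=bot.get_image("scene"); h=cv2.cvtColor(i["color"],cv2.COLOR_BGR2HSV)
m=np.zeros(h.shape[:2],np.uint8); m[150:180,186:231]=cv2.inRange(h,(0,0,185),(180,40,255))[150:180,186:231]
c=max(cv2.findContours(m,0,1)[0],key=cv2.contourArea)
hull=cv2.convexHull(c)[:,0]
print(cv2.minAreaRect((onplane(i,hull,.086)[:,:2]*1000).astype(np.float32)))
```

```text
((455.8529052734375, 165.80654907226562), (76.00460052490234, 74.58384704589844), 6.727814197540283)
```

```bash
python3 -m creep '{"rows":[[0.09,-0.39,0,0,0,0],[0.09,-0.39,0,0,0,0],[0.09,-0.39,0,0,0,0],[0.09,-0.39,0,0,0,0],[0.09,-0.39,0,0,0,0],[0.09,-0.39,0,0,0,0],[0.09,-0.39,0,0,0,0],[0.1,-0.39,0,0,0,0],[0.1,-0.39,0,0,0,0],[0.1,-0.39,0,0,0,0],[0,0,0.1,0,0,-0.48],[0,0,0.1,0,0,-0.48],[0,0,0.1,0,0,-0.49],[0,0,0.1,0,0,-0.49],[0,0,0.06,0,0,0],[0,0,0,0,0,0]]}'
python3 - <<'E'
from h import *; from plant import bot
o=bot.get_obs();to(o,[.4556,.1663,.1665],.352)
i=bot.get_image("scene"); t=bot.get_image("top"); p=o['eef_pos']
print("pred tip",proj(i,p-[0,0,.0725])); print("hole", proj(i,[.4556,.1663,.086]))
def pad(x): o=np.zeros((600,400,3),np.uint8);o[:min(600,x.shape[0]),:min(400,x.shape[1])]=x[:600,:400];return o
cv2.imwrite("pics/s3.png",np.hstack([pad(crop(i["color"],180,120,50,75,8)),pad(crop(t["color"],160,150,66,75,6))]))
E
```

```text
clock: 7.95
eef_pos: [0.4564, 0.1626, 0.1664]
eef_rot: [-0.0, 0.985, 0.171, -0.0]
contact_force: [-0.1, 0.6, 0.4]
grip_width: 0.178
grasp_force: 58.4
clock 7.95 pos [0.4564 0.1626 0.1664] yaw 0.3440 zax [-9.e-04 -1.e-04 -1.e+00] F [-0.07  0.59  0.39] T [ 0.002 -0.038  0.019] w 0.178 g 58.4 shift [ 0.01  -0.076 -0.002] rz -0.057
pred tip [[210.08450568 162.74948768]]
hole [[208.80213578 165.16000323]]
```

View pics/s3.png

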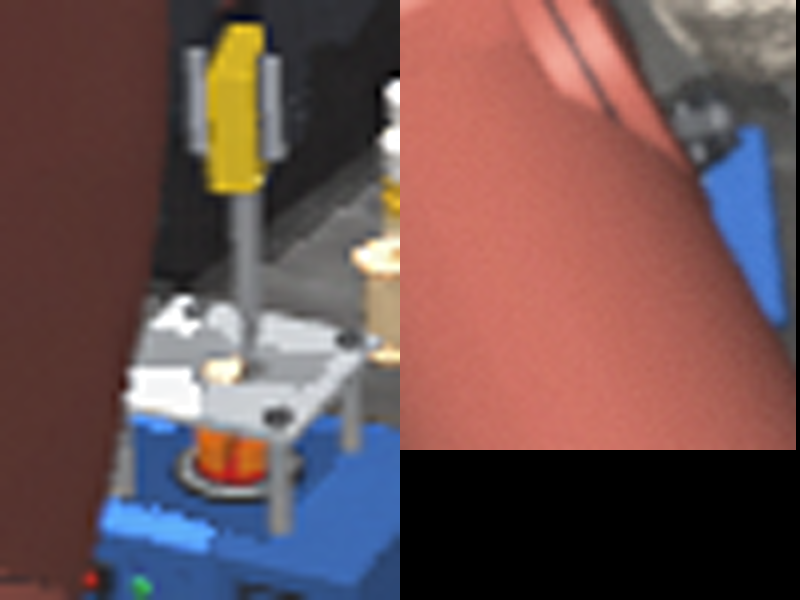

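```bash
python3 -m creep '{"rows":[[0.01,-0.076,0,0,0,-0.057],[0,0,0,0,0,0],[0,0,0.08,0,0,0],[0,0,0.08,0,0,0],[0,0,0.08,0,0,0],[0,0,0.08,0,0,0],[0,0,0,0,0,0],[0,0,0,0,0,0]]}'
python3 - <<'E'
from h import *; from plant import bot
to(bot.get_obs(),[.4556,.1663,.1355],.352)
E
```

```text
clock: 8.85
eef_pos: [0.4556, 0.167, 0.1507]
eef_rot: [-0.0, 0.984, 0.177, -0.0]
contact_force: [-0.3, 0.4, -0.2]
grip_width: 0.181
grasp_force: 58.5
clock 8.85 pos [0.4556 0.167  0.1507] yaw 0.3551 zax [-2.e-04  1.e-04 -1.e+00] F [-0.31  0.44 -0.22] T [0.009 0.037 0.019] w 0.181 g 58.5 shift [-0.004  0.013  0.305] rz 0.022
```

```bash
python3 -m creep '{"rows":[[0,0.01,0.06,0,0,0],[0,0,0.06,0,0,0],[0,0,0.06,0,0,0],[0,0,0.06,0,0,0],[0,0,0.04,0,0,0],[0,0,0,0,0,0],[0,0,0,0,0,0]]}'; python3 -m creep '{"rows":[[0,0,0.03,0,0,0],[0,0,0.03,0,0,0],[0,0,0,0,0,0],[0,0,0,0,0,0]]}'
python3 - <<'E'
from h import *; from plant import bot
to(bot.get_obs(),[.4556,.1663,.1355],.352)
E
```

```text
clock: 9.55
eef_pos: [0.4558, 0.1666, 0.1368]
eef_rot: [-0.0, 0.984, 0.177, -0.0]
contact_force: [-0.1, -0.6, -1.0]
grip_width: 0.182
grasp_force: 58.5
clock: 9.95
eef_pos: [0.4557, 0.1665, 0.1338]
eef_rot: [-0.0, 0.984, 0.177, -0.0]
contact_force: [-0.3, 0.6, -0.1]
grip_width: 0.181
grasp_force: 58.5
clock 9.95 pos [0.4557 0.1665 0.1338] yaw 0.3551 zax [-1.e-04  0.e+00 -1.e+00] F [-0.25  0.64 -0.09] T [-0.004  0.034 -0.011] w 0.181 g 58.5 shift [-0.004  0.003 -0.034] rz 0.022
```

```bash
for k in 1 ; do python3 -m creep '{"rows":[[0,0,0.03,0,0,0],[0,0,0.03,0,0,0],[0,0,0,0,0,0],[0,0,0,0,0,0]]}'; done
python3 - <<'E'
from h import *; from plant import bot
to(bot.get_obs(),[.4556,.1663,.1355],.352)
E
```

```text
clock: 10.35
eef_pos: [0.4557, 0.1665, 0.1308]
eef_rot: [-0.0, 0.984, 0.177, -0.0]
contact_force: [-0.9, 0.4, 0.1]
grip_width: 0.179
grasp_force: 58.5
clock 10.35 pos [0.4557 0.1665 0.1308] yaw 0.3551 zax [-1.e-04  0.e+00 -1.e+00] F [-0.86  0.39  0.09] T [ 0.022  0.054 -0.088] w 0.179 g 58.5 shift [-0.004  0.003 -0.094] rz 0.022
```

```bash
python3 -m creep '{"rows":[[0,0,0.03,0,0,0],[0,0,0.02,0,0,0],[0,0,0,0,0,0],[0,0,0,0,0,0]]}'
python3 - <<'E'
from h import *; from plant import bot
to(bot.get_obs(),[.4556,.1663,.1355],.352)
E
```

```text
clock: 10.75
eef_pos: [0.4558, 0.1665, 0.1283]
eef_rot: [-0.0, 0.984, 0.177, -0.0]
contact_force: [-0.1, -0.2, -1.0]
grip_width: 0.179
grasp_force: 58.5
clock 10.75 pos [0.4558 0.1665 0.1283] yaw 0.3551 zax [-0.  0. -1.] F [-0.07 -0.21 -1.02] T [ 0.011 -0.02  -0.011] w 0.179 g 58.5 shift [-0.004  0.003 -0.144] rz 0.022
```

```bash
python3 -m creep '{"rows":[[0,0,0.025,0,0,0],[0,0,0.025,0,0,0],[0,0,0.01,0,0,0],[0,0,0,0,0,0],[0,0,0,0,0,0]]}'; python3 -m creep '{"rows":[[0,0,0.02,0,0,0],[0,0,0,0,0,0]]}'
python3 - <<'E'
from h import *; from plant import bot
to(bot.get_obs(),[.4556,.1663,.1235],.352)
E
```

```text
clock: 11.25
eef_pos: [0.4558, 0.1665, 0.1253]
eef_rot: [-0.0, 0.984, 0.177, -0.0]
contact_force: [0.9, 0.9, -1.4]
grip_width: 0.18
grasp_force: 58.5
clock: 11.45
eef_pos: [0.4557, 0.1665, 0.1242]
eef_rot: [0.0, 0.984, 0.177, -0.0]
contact_force: [0.2, 0.0, -0.9]
grip_width: 0.177
grasp_force: 58.5
clock 11.45 pos [0.4557 0.1665 0.1242] yaw 0.3551 zax [-1.e-04 -0.e+00 -1.e+00] F [ 0.23  0.02 -0.85] T [-0.033 -0.002  0.018] w 0.177 g 58.5 shift [-0.003  0.002  0.015] rz 0.022
```

```bash
python3 -m creep '{"rows":[[0,0,0.02,0,0,0],[0,0,0,0,0,0]]}'; python3 -m creep '{"rows":[[0,0,0.02,0,0,0],[0,0,0,0,0,0]]}'
python3 - <<'E'
from h import *; from plant import bot
to(bot.get_obs(),[.4556,.1663,.1235],.352)
E
```

```text
clock: 11.65
eef_pos: [0.4559, 0.1665, 0.1234]
eef_rot: [-0.0, 0.984, 0.177, 0.0]
contact_force: [-0.6, 0.4, 1.2]
grip_width: 0.183
grasp_force: 58.6
clock: 11.85
eef_pos: [0.4559, 0.1665, 0.1224]
eef_rot: [-0.0, 0.984, 0.177, 0.0]
contact_force: [0.3, -0.3, 2.9]
grip_width: 0.183
grasp_force: 58.7
clock 11.85 pos [0.4559 0.1665 0.1224] yaw 0.3551 zax [ 2.e-04  1.e-04 -1.e+00] F [ 0.34 -0.25  2.89] T [-0.075  0.08  -0.018] w 0.183 g 58.7 shift [-0.007  0.003 -0.022] rz 0.022
```

```bash
cat > rd.py <<'E'
from h import *; from plant import bot
o=bot.get_obs();to(o,[.4556,.1663,.1235],-.45); print(o['joint_efforts'].round(3)[[4,5,6]])
E
python3 -m creep '{"rows":[[0,0,0,0,0,0],[0,0,0,0,0,0],[0,0,0,0,0,0.3],[0,0,0,0,0,0.35],[0,0,0,0,0,0.35],[0,0,0,0,0,0.35],[0,0,0,0,0,0.35],[0,0,0,0,0,0.35]]}'; python3 rd.py
python3 -m creep '{"rows":[[0,0,0,0,0,0.35],[0,0,0,0,0,0.35],[0,0,0,0,0,0.35],[0,0,0,0,0,0.35],[0,0,0,0,0,0.35]]}'; python3 rd.py
```

```text
clock: 12.65
eef_pos: [0.4558, 0.1675, 0.1225]
eef_rot: [-0.001, 0.999, 0.034, 0.0]
contact_force: [-1.7, 3.0, 2.0]
grip_width: 0.177
grasp_force: 58.8
clock 12.65 pos [0.4558 0.1675 0.1225] yaw 0.0675 zax [ 3.0e-04  1.4e-03 -1.0e+00] F [-1.67  2.95  2.03] T [0.769 0.192 0.048] w 0.177 g 58.8 shift [-0.005  0.024 -0.02 ] rz 3.707
[1.056 0.418 0.94 ]
clock: 13.15
eef_pos: [0.4558, 0.1676, 0.1226]
eef_rot: [-0.001, 0.996, -0.088, 0.0]
contact_force: [-1.0, 3.9, 1.7]
grip_width: 0.178
grasp_force: 58.8
clock 13.15 pos [0.4558 0.1676 0.1226] yaw -0.1768 zax [ 5.0e-04  1.5e-03 -1.0e+00] F [-1.02  3.86  1.71] T [0.914 0.092 0.053] w 0.178 g 58.8 shift [ 0.     0.027 -0.018] rz 1.957
[1.128 0.518 0.942]
```

```bash
python3 -m creep '{"rows":[[0,-0.02,0,0,0,0.3],[0,0,0,0,0,0.3],[0,0,0,0,0,0.2]]}'>/dev/null; python3 rd.py
python3 -m creep '{"rows":[[0,0,0,0,0,0.25],[0,0,0,0,0,0.1]]}'>/dev/null; python3 rd.py
python3 -m creep '{"rows":[[0,0,0,0,0,0.25],[0,0,0,0,0,0.1]]}'>/dev/null; python3 rd.py
```

```text
clock 13.45 pos [0.4559 0.168  0.1224] yaw -0.2884 zax [ 1.e-04  6.e-04 -1.e+00] F [-0.78  1.12  2.01] T [0.482 0.184 0.081] w 0.178 g 58.9 shift [ 0.004  0.034 -0.021] rz 1.157
[0.647 0.119 0.255]
clock 13.65 pos [0.4559 0.1679 0.1224] yaw -0.3367 zax [ 2.e-04  6.e-04 -1.e+00] F [-0.28  2.54  1.92] T [0.677 0.218 0.115] w 0.180 g 58.9 shift [ 0.004  0.033 -0.021] rz 0.811
[ 0.796  0.215 -0.139]
clock 13.85 pos [0.456  0.1679 0.1224] yaw -0.3854 zax [ 2.e-04  6.e-04 -1.e+00] F [-0.85  2.6   1.65] T [0.757 0.215 0.076] w 0.177 g 58.8 shift [ 0.005  0.032 -0.021] rz 0.463
[ 0.943  0.319 -0.11 ]
```

```bash
for i in 1 2 3 4; do python3 -m creep '{"rows":[[0,0,0,0,0,0]]}'>/dev/null; python3 rd.py|head -1|cut -c1-190; done
python3 -m creep '{"rows":[[0,0,0,0,0,0.2],[0,0,0,0,0,0.2],[0,0,0,0,0,0]]}'>/dev/null
for i in 1 2 3 4; do python3 -m creep '{"rows":[[0,0,0,0,0,0]]}'>/dev/null; python3 rd.py|head -1|cut -c1-190; done
```

```text
clock 13.95 pos [0.456  0.1679 0.1224] yaw -0.3843 zax [ 1.e-04  5.e-04 -1.e+00] F [-0.43  2.91  1.9 ] T [ 0.895  0.161 -0.019] w 0.178 g 58.8 shift [ 0.005  0.032 -0.022] rz 0.470
clock 14.05 pos [0.456  0.1678 0.1224] yaw -0.3839 zax [ 1.e-04  5.e-04 -1.e+00] F [-0.79  2.75  2.11] T [0.948 0.23  0.036] w 0.175 g 58.8 shift [ 0.005  0.031 -0.022] rz 0.474
clock 14.15 pos [0.4559 0.1678 0.1224] yaw -0.3842 zax [ 1.e-04  5.e-04 -1.e+00] F [-0.52  3.79  0.99] T [1.007 0.233 0.004] w 0.179 g 58.8 shift [ 0.005  0.03  -0.022] rz 0.471
clock 14.25 pos [0.456  0.1677 0.1224] yaw -0.3845 zax [ 1.e-04  4.e-04 -1.e+00] F [-0.31  3.69  1.85] T [1.133 0.224 0.034] w 0.183 g 58.8 shift [ 0.004  0.029 -0.022] rz 0.469
clock 14.65 pos [0.456  0.1677 0.1224] yaw -0.4406 zax [ 2.e-04  3.e-04 -1.e+00] F [-0.4   4.16  2.25] T [1.381 0.27  0.025] w 0.178 g 58.8 shift [ 0.005  0.029 -0.022] rz 0.067
clock 14.75 pos [0.456  0.1677 0.1224] yaw -0.4405 zax [ 1.e-04  3.e-04 -1.e+00] F [-0.98  5.05  1.63] T [1.429 0.156 0.052] w 0.180 g 58.8 shift [ 0.005  0.028 -0.023] rz 0.068
clock 14.85 pos [0.456  0.1677 0.1224] yaw -0.4406 zax [ 2.e-04  3.e-04 -1.e+00] F [0.2  4.44 2.24] T [1.552 0.177 0.026] w 0.180 g 58.8 shift [ 0.004  0.028 -0.022] rz 0.068
clock 14.95 pos [0.456  0.1677 0.1224] yaw -0.4405 zax [ 1.e-04  3.e-04 -1.e+00] F [-0.03  4.86  2.1 ] T [1.523 0.16  0.063] w 0.178 g 58.8 shift [ 0.005  0.028 -0.023] rz 0.068
```

```bash
python3 -m creep '{"rows":[[0,-0.03,0,0,0,0.2],[0,0,0,0,0,0.2],[0,0,0,0,0,0.2]]}'>/dev/null
for i in 1 2 3 4; do python3 -m creep '{"rows":[[0,0,0,0,0,0]]}'>/dev/null; python3 rd.py|head -1|cut -c1-190; done
python3 -m creep '{"rows":[[0,0,0,0,0,0.2],[0,0,0,0,0,0.2],[0,0,0,0,0,0.2]]}'>/dev/null
for i in 1 2 3 4; do python3 -m creep '{"rows":[[0,0,0,0,0,0]]}'>/dev/null; python3 rd.py|head -1|cut -c1-190; done
```

```text
clock 15.35 pos [0.4563 0.1682 0.1221] yaw -0.5259 zax [-8.e-04 -9.e-04 -1.e+00] F [-1.97 -0.31  1.79] T [ 0.153  0.649 -0.009] w 0.181 g 59.0 shift [ 0.008  0.04  -0.027] rz -0.544
clock 15.45 pos [0.4563 0.1683 0.1222] yaw -0.5242 zax [-6.e-04 -1.e-03 -1.e+00] F [-2.37 -0.84  2.55] T [-0.034  0.701  0.039] w 0.179 g 58.9 shift [ 0.008  0.042 -0.027] rz -0.532
clock 15.55 pos [0.4563 0.1683 0.1222] yaw -0.5244 zax [-6.e-04 -8.e-04 -1.e+00] F [-2.87 -0.19  2.28] T [-0.113  0.771  0.068] w 0.183 g 59.0 shift [ 0.008  0.042 -0.027] rz -0.533
clock 15.65 pos [0.4563 0.1684 0.1222] yaw -0.5245 zax [-7.e-04 -7.e-04 -1.e+00] F [-3.5  -1.58  1.75] T [-0.245  0.875  0.042] w 0.177 g 59.0 shift [ 0.009  0.043 -0.027] rz -0.534
clock 16.05 pos [0.4561 0.1689 0.122 ] yaw -0.6004 zax [-6.0e-04 -2.2e-03 -1.0e+00] F [-2.14 -3.04  2.62] T [-1.137  0.557  0.011] w 0.176 g 59.0 shift [ 0.021  0.049 -0.031] rz -1.077
clock 16.15 pos [0.4563 0.1688 0.122 ] yaw -0.5997 zax [-3.e-04 -2.e-03 -1.e+00] F [-2.31 -2.18  2.74] T [-0.758  0.708  0.047] w 0.176 g 59.0 shift [ 0.017  0.049 -0.03 ] rz -1.072
clock 16.25 pos [0.4564 0.1685 0.122 ] yaw -0.6016 zax [-7.e-04 -8.e-04 -1.e+00] F [-2.75 -0.56  1.72] T [-0.367  0.865  0.041] w 0.181 g 59.1 shift [ 0.012  0.045 -0.031] rz -1.086
clock 16.35 pos [0.4565 0.1684 0.122 ] yaw -0.6028 zax [-9.e-04 -2.e-04 -1.e+00] F [-3.96 -0.76  2.68] T [-0.148  0.996  0.079] w 0.185 g 59.1 shift [ 0.009  0.045 -0.03 ] rz -1.094
```

```bash
for k in 1 2 3; do python3 -m creep '{"rows":[[0,0,0,0,0,0.2],[0,0,0,0,0,0.2],[0,0,0,0,0,0]]}'>/dev/null
for i in 1 2 3 4; do python3 -m creep '{"rows":[[0,0,0,0,0,0]]}'>/dev/null; python3 rd.py|head -1|cut -c1-165; done; done
```

```text
clock 16.75 pos [0.4564 0.1686 0.1214] yaw -0.6360 zax [-0.0011 -0.0027 -1.    ] F [-2.7  -0.91  2.72] T [-0.179  0.754  0.045] w 0.181 g 59.2 shift [ 0.014  0.046 -
clock 16.85 pos [0.4565 0.1683 0.1214] yaw -0.6375 zax [-0.0013 -0.0019 -1.    ] F [-2.56  0.41  2.26] T [0.259 0.831 0.044] w 0.182 g 59.2 shift [ 0.009  0.044 -0.0
clock 16.95 pos [0.4566 0.1682 0.1214] yaw -0.6384 zax [-0.0014 -0.0015 -1.    ] F [-3.27  2.2   3.33] T [0.481 0.873 0.019] w 0.180 g 59.2 shift [ 0.006  0.042 -0.0
clock 17.05 pos [0.4566 0.1682 0.1214] yaw -0.6386 zax [-0.0014 -0.0016 -1.    ] F [-3.48  1.67  2.52] T [0.635 0.908 0.044] w 0.180 g 59.2 shift [ 0.006  0.042 -0.0
clock 17.45 pos [0.4565 0.1683 0.1208] yaw -0.6696 zax [-0.0019 -0.0041 -1.    ] F [-2.78  1.72  3.23] T [0.425 0.618 0.081] w 0.182 g 59.2 shift [ 0.011  0.044 -0.0
clock 17.55 pos [0.4566 0.1681 0.1208] yaw -0.6710 zax [-0.0021 -0.0033 -1.    ] F [-2.57  3.04  3.1 ] T [0.942 0.835 0.074] w 0.181 g 59.2 shift [ 0.006  0.041 -0.0
clock 17.65 pos [0.4567 0.1679 0.1209] yaw -0.6720 zax [-0.0022 -0.0028 -1.    ] F [-3.42  3.88  3.47] T
[... 191 characters left out ...]
180 g 59.2 shift [ 0.002  0.039 -0.0
clock 18.15 pos [0.4568 0.1679 0.1203] yaw -0.7106 zax [-0.0027 -0.0045 -1.    ] F [-1.69  3.    2.98] T [0.958 0.445 0.109] w 0.181 g 59.3 shift [ 0.004  0.04  -0.0
clock 18.25 pos [0.4568 0.1677 0.1204] yaw -0.7117 zax [-0.0029 -0.0038 -1.    ] F [-2.6   5.15  3.59] T [1.398 0.543 0.061] w 0.179 g 59.2 shift [-0.     0.038 -0.0
clock 18.35 pos [0.4569 0.1676 0.1204] yaw -0.7125 zax [-0.0031 -0.0034 -1.    ] F [-1.36  5.22  3.54] T [1.579 0.469 0.125] w 0.181 g 59.2 shift [-0.002  0.036 -0.0
clock 18.45 pos [0.4569 0.1675 0.1204] yaw -0.7127 zax [-0.0031 -0.0033 -1.    ] F [-2.57  6.16  2.86] T [1.607 0.473 0.085] w 0.184 g 59.2 shift [-0.003  0.036 -0.0
```

```bash
python3 -c "
from plant import bot
print(bot.get_obs()['joints'].round(3))"
```

```text
[-1.079  0.099  0.676  2.014 -0.069  1.056 -2.654]
```

```bash
python3 -m creep '{"rows":[[0,0,0,0,0,-0.3],[0,0,0,0,0,-0.3],[0,0,0,0,0,-0.3],[-0.01,-0.015,-0.02,0,0,-0.2],[0,0,0,0,0,0],[0,0,0,0,0,0]]}'
python3 rd.py
```

```text
clock: 19.05
eef_pos: [0.457, 0.1674, 0.1212]
eef_rot: [0.003, 0.961, -0.276, -0.001]
contact_force: [1.1, -0.1, 3.4]
grip_width: 0.178
grasp_force: 59.2
clock 19.05 pos [0.457  0.1674 0.1212] yaw -0.5603 zax [-0.0031 -0.0052 -1.    ] F [ 1.09 -0.1   3.42] T [-0.286 -0.172 -0.034] w 0.178 g 59.2 shift [-0.011  0.033 -0.046] rz -0.790
[-0.339  0.172  0.084]
```

```bash
python3 -m creep '{"rows":[[0,0,-0.05,0,0,0],[0,0,-0.05,0,0,0],[0,0,-0.05,0,0,0],[0,0,-0.05,0,0,0],[0,0,-0.05,0,0,0],[0,0,0,0,0,0]]}'
python3 rd.py
```

```text
clock: 19.65
eef_pos: [0.4567, 0.1686, 0.134]
eef_rot: [0.002, 0.961, -0.275, -0.001]
contact_force: [0.1, 0.6, -0.6]
grip_width: 0.178
grasp_force: 58.9
clock 19.65 pos [0.4567 0.1686 0.134 ] yaw -0.5580 zax [-0.0031 -0.0043 -1.    ] F [ 0.06  0.57 -0.64] T [-0.005  0.    -0.009] w 0.178 g 58.9 shift [0.007 0.05  0.211] rz -0.774
[ 0.073  0.151 -0.046]
```

```bash
python3 -m creep '{"rows":[[0,0,-0.1,0,0,0],[0,0,-0.1,0,0,0],[0,0,-0.2,0,0,0],[0,0,-0.2,0,0,0],[0,0,-0.2,0,0,0],[0,0,-0.2,0,0,0],[0,0,-0.16,0,0,0],[0,0,0,0,0,-0.7],[0,0,0,0,0,-0.7],[0,0,0,0,0,-0.7],[0,0,0,0,0,-0.7],[0,0,0,0,0,-0.18],[0,0,0,0,0,0]]}'
python3 - <<'E'
from h import *; from plant import bot
to(bot.get_obs(),[.4265,-.1707,.1905],-.147)
E
```

```text
clock: 20.95
eef_pos: [0.4568, 0.1688, 0.1919]
eef_rot: [0.002, 0.997, -0.072, -0.001]
contact_force: [0.2, -0.3, -0.5]
grip_width: 0.178
grasp_force: 58.7
clock 20.95 pos [0.4568 0.1688 0.1919] yaw -0.1435 zax [-0.0033 -0.0045 -1.    ] F [ 0.22 -0.3  -0.55] T [ 0.013 -0.015 -0.028] w 0.178 g 58.7 shift [0.371 6.806 0.061] rz 0.025
```

```bash
python3 -m creep '{"rows":[[0,0,0,0.035,0.019,0.025],[0.0265,0.486,0,0,0,0],[0.0265,0.486,0,0,0,0],[0.0265,0.486,0,0,0,0],[0.0265,0.486,0,0,0,0],[0.0265,0.486,0,0,0,0],[0.0265,0.486,0,0,0,0],[0.0265,0.486,0,0,0,0],[0.0265,0.486,0,0,0,0],[0.0265,0.486,0,0,0,0],[0.0265,0.486,0,0,0,0],[0.0265,0.486,0,0,0,0],[0.0265,0.486,0,0,0,0],[0.0265,0.486,0,0,0,0],[0.0265,0.486,0,0,0,0],[0,0,0,0,0,0],[0,0,0,0,0,0]]}'
python3 - <<'E'
from h import *; from plant import bot
o=bot.get_obs();to(o,[.4265,-.1707,.1905],-.147); p=o['eef_pos']
i=bot.get_image("scene"); t=bot.get_image("top")
def pad(x): o=np.zeros((600,400,3),np.uint8);o[:min(600,x.shape[0]),:min(400,x.shape[1])]=x[:600,:400];return o
print(proj(i,[p-[0,0,.0085],p-[0,0,.0725]]))
cv2.imwrite("pics/s4.png",np.hstack([pad(crop(i["color"],290,120,80,120,5)),pad(np.vstack([crop(t["color"],183,173,32,30,12)[:,:384],crop(i["color"],180,140,55,34,7)[:,:384]]))]))
E
```

```text
clock: 22.65
eef_pos: [0.4249, -0.1716, 0.1915]
eef_rot: [-0.001, 0.997, -0.074, -0.0]
contact_force: [0.8, 1.0, 0.5]
grip_width: 0.175
grasp_force: 58.7
clock 22.65 pos [ 0.4249 -0.1716  0.1915] yaw -0.1486 zax [-3.e-04  1.e-03 -1.e+00] F [0.78 0.99 0.46] T [0.061 0.013 0.022] w 0.175 g 58.7 shift [ 0.03  -0.022  0.02 ] rz -0.012
[[329.57208231 168.65641226]
 [326.57903028 192.85854395]]
```

View pics/s4.png

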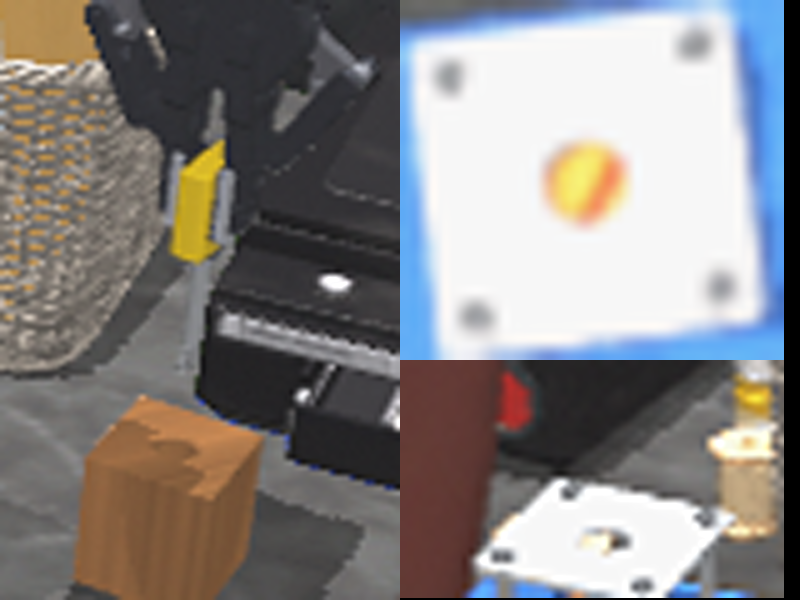

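Run:
```python
from h import *; from plant import bot
i=bot.get_image("top"); cv2.imwrite("pics/top1.png",i["color"])
for n in("top0","top1"):
    a=cv2.imread(f"pics/{n}.png")
    print(n)
    for r in a[184:193,193:204]: print(" ".join("%3d"%p[1] for p in r))
    g=cv2.resize(a[180:198,189:208,1],None,fx=10,fy=10,interpolation=cv2.INTER_CUBIC).astype(float)
    # hole centre in crop ; radial search for darkest line direction through slot
    best=[]
    for ang in np.arange(-1,1,.02):
        for off in np.arange(-2,3,.1):
            # world line on z=.06: visible point base
            c=np.array([.4585,.1695]); d=np.array([np.cos(ang),np.sin(ang)]); nn=np.array([-d[1],d[0]])
            L=np.array([c+nn*off*.001*2+d*s for s in np.linspace(-.006,.006,25)])
            uv=proj(i,np.c_[L,np.full(25,.06)])
            q=cv2.remap(a[:,:,1].astype(np.float32),uv[:,0].astype(np.float32)[None],uv[:,1].astype(np.float32)[None],cv2.INTER_CUBIC)
            best.append((q.mean(),ang,off*2))
    best.sort(); print(np.round(best[:4],2), "weighted", np.mean([b[1] for b in best[:12]]))
```

```text
top0
246 246 244 236 223 213 226 240 245 246 246
246 245 227 178 144 136 178 216 239 245 246
246 237 184 168 158 133 164 206 228 244 246
246 225 166 195 207 160 142 194 221 241 246
246 229 176 207 224 186 130 178 216 240 246
246 236 187 206 225 198 134 155 213 242 246
246 242 216 203 220 213 161 164 226 245 246
246 246 241 228 226 229 213 222 243 246 246
246 246 246 245 243 243 242 245 246 246 246
[[133.78   0.38  -1.4 ]
 [133.82   0.36  -1.4 ]
 [133.85   0.34  -1.4 ]
 [133.88   0.4   -1.4 ]] weighted 0.3600000000000012
top1
247 247 246 243 237 233 240 244 247 247 247
247 246 236 200 202 222 224 215 238 247 247
247 243 199 191 225 236 222 173 195 245 247
247 237 180 216 236 236 202 140 186 243 247
247 238 190 219 236 227 175 151 212 244 247
247 242 201 219 234 204 149 192 231 245 247
247 246 227 215 215 170 156 221 243 247 247
247 247 245 237 216 185 218 242 246 247 247
247 247 247 247 245 243 245 247 247 247 247
[[146.8   -0.46  -3.6 ]
 [146.83  -0.44  -3.6 ]
 [146.86  -0.48  -3.6 ]
 [147.01  -0.5   -3.6 ]] weighted -0.46499999999999947
```

```bash
python3 -m creep '{"rows":[[0.025,-0.02,0,-0.006,0,-0.012],[0,0,0.2,0,0,0],[0,0,0.2,0,0,0],[0,0,0.2,0,0,0],[0,0,0.2,0,0,0],[0,0,0,0,0,0],[0,0,0,0,0,0]]}' >/dev/null
python3 - <<'E'
from h import *; from plant import bot
to(bot.get_obs(),[.4262,-.1707,.0805],-.147)
E
```

```text
clock 23.50 pos [ 0.4269 -0.1699  0.1515] yaw -0.1442 zax [-0.0012 -0.0017 -1.    ] F [ 0.68 -1.06 -0.88] T [ 0.012 -0.021  0.023] w 0.181 g 58.7 shift [-0.01   0.014  1.42 ] rz 0.020
```

```bash
python3 -m creep '{"rows":[[-0.008,0.012,0,0.008,0.006,0],[0,0,0.07,0,0,0],[0,0,0.07,0,0,0],[0,0,0.07,0,0,0],[0,0,0,0,0,0],[0,0,0,0,0,0]]}' >/dev/null
python3 - <<'E'
from h import *; from plant import bot
to(bot.get_obs(),[.4262,-.1707,.0805],-.147)
E
```

```text
clock 24.10 pos [ 0.4266 -0.1704  0.1412] yaw -0.1440 zax [ 4.e-04 -2.e-04 -1.e+00] F [-0.01  0.49 -0.63] T [0.016 0.032 0.004] w 0.181 g 58.7 shift [-0.007  0.007  1.213] rz 0.021
```

```bash
python3 -m creep '{"rows":[[0,0,0.08,0,0,0],[0,0,0.1,0,0,0],[0,0,0.1,0,0,0],[0,0,0.1,0,0,0],[0,0,0,0,0,0]]}' >/dev/null; python3 -c "
from h import *; from plant import bot
to(bot.get_obs(),[.4262,-.1707,.0805],-.147)"
```

```text
clock 24.60 pos [ 0.4261 -0.1703  0.1215] yaw -0.1440 zax [-8.e-04 -6.e-04 -1.e+00] F [-0.04 -0.22 -0.77] T [ 0.01   0.028 -0.048] w 0.180 g 58.7 shift [0.003 0.007 0.819] rz 0.021
```

```bash
python3 -m creep '{"rows":[[0,0,0.1,0,0,0],[0,0,0.1,0,0,0],[0,0,0.1,0,0,0],[0,0,0.1,0,0,0],[0,0,0.1,0,0,0],[0,0,0.1,0,0,0],[0,0,0.1,0,0,0],[0,0,0.05,0,0,0],[0,0,0,0,0,0],[0,0,0,0,0,0]]}' >/dev/null; python3 -c "
from h import *; from plant import bot
to(bot.get_obs(),[.4262,-.1707,.0805],-.147)"; python3 -m creep '{"rows":[[0,0,0.02,0,0,0],[0,0,0.02,0,0,0],[0,0,0,0,0,0]]}'; python3 -c "
from h import *; from plant import bot
to(bot.get_obs(),[.4262,-.1707,.0805],-.147)"
```

```text
clock 25.60 pos [ 0.4267 -0.1705  0.0848] yaw -0.1442 zax [ 8.e-04 -1.e-04 -1.e+00] F [ 0.24 -0.12  0.08] T [0.016 0.017 0.042] w 0.182 g 58.7 shift [-0.01   0.006  0.086] rz 0.020
clock: 25.9
eef_pos: [0.4267, -0.1702, 0.0827]
eef_rot: [-0.0, 0.997, -0.072, 0.0]
contact_force: [0.3, 0.3, 0.0]
grip_width: 0.178
grasp_force: 58.7
clock 25.90 pos [ 0.4267 -0.1702  0.0827] yaw -0.1438 zax [ 8.e-04  2.e-04 -1.e+00] F [0.34 0.34 0.01] T [ 0.025  0.043 -0.069] w 0.178 g 58.7 shift [-0.009  0.011  0.044] rz 0.023
```

```bash
for k in 1 2; do python3 -m creep '{"rows":[[0,0,0.025,0,0,0],[0,0,0,0,0,0]]}'>/dev/null; python3 -c "
from h import *; from plant import bot
to(bot.get_obs(),[.4262,-.1707,.0805],-.147)"; done
```

```text
clock 26.10 pos [ 0.4267 -0.1703  0.0814] yaw -0.1439 zax [ 7.e-04  1.e-04 -1.e+00] F [ 0.06 -0.28 -0.12] T [ 0.048 -0.004  0.002] w 0.181 g 58.7 shift [-0.008  0.01   0.018] rz 0.023
clock 26.30 pos [ 0.4268 -0.1703  0.0806] yaw -0.1439 zax [ 5.e-04  4.e-04 -1.e+00] F [-3.59  0.97  8.17] T [0.258 0.646 0.078] w 0.175 g 60.0 shift [-0.011  0.009  0.001] rz 0.022
```

Seated at the same height as when it was grasped. Release gently, back up, look.

```bash
python3 -m creep '{"rows":[[0,0,0,0,0,0],[0,0,0,0,0,0],[0,0,0,0,0,0],[0,0,0,0,0,0],[0,0,0,0,0,0],[0,0,0,0,0,0]]}' 45 >/dev/null; python3 -m creep '{"rows":[[0,0,-0.1,0,0,0],[0,0,-0.25,0,0,0],[0,0,-0.25,0,0,0],[0,0,-0.3,0,0,0],[0,0,-0.3,0,0,0],[0,0,-0.3,0,0,0],[0,0,-0.3,0,0,0],[0,0,-0.3,0,0,0],[0,0,-0.3,0,0,0],[0,0,0,0,0,0],[0,0,0,0,0,0]]}'
python3 - <<'E'
from h import *; from plant import bot
i=bot.get_image("scene")
cv2.imwrite("pics/s5.png",crop(i["color"],290,120,80,120,5))
from key import top_of
print(top_of(i,(312,185,340,215),.116))
E
```

```text
clock: 28.0
eef_pos: [0.4266, -0.1704, 0.2001]
eef_rot: [-0.0, 0.997, -0.072, 0.001]
contact_force: [-0.3, -0.7, -0.7]
grip_width: 0.525
grasp_force: 0.0
(array([ 0.43673586, -0.174028  ]), np.float64(0.06890738059117663), array([0.01314523, 0.0162716 ]))
```

View pics/s5.png

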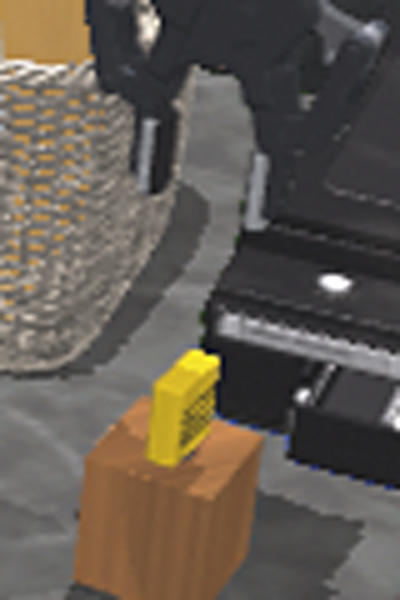

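```bash
python3 -c "
from plant import bot
print(bot.hand_in())"
```

```text
the job is handed in; nothing more can be done
None
```

I turned the knob clockwise to what the torque rise (about 0.04 to 0.09 N m) and the camera view indicate is its end stop, put the key back upright and fully down in its stand, and handed the job in at about 28 s; no verdict came back. While turning, the last joint reached its range limit (read -2.654 against -2.65), which could count against the run.

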